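Find the twisted pan lid and rack it

ROBOT

A 6-joint arm with a two-finger parallel gripper is mounted at the origin on the work surface. World frame = base frame: x ahead of the robot, y to its left, z up, the work surface at z = 0. Lengths are in mm, angles in rad, forces in N, time in s.
With the tool pointing down it reaches from about 300 to 775 mm from the base axis. Payload 14.6 kg.
Tool frame: the origin (TCP) lies between the finger pads; the fingertips stand 19 mm ahead of it and the grasp point (between the pads) is the TCP; z points along the fingers, y is the line along which they close (so a half turn about z gives the same grasp; the last joint's range is limited). The gripper opens to 94 mm and grips with 3 to 60 N. Pads are 16 mm wide; open, the fingers measure 119 mm over their backs; the gripper's body (75 mm by 177 mm) begins 78 mm behind the grasp point.
Start: joints at [-1.362, 0.3, 1.521, -0, 1.321, -0.067], TCP at [149.767, -529.206, 224.446] pointing down, gripper open.
Joint ranges: [-3.03, 3.03], [-0.79, 2.21], [0.23, 2.52], [-1.04, 4.18], [0, 3.07], [-2.55, 2.55]. Speed limits (rad/s): [2.22, 2.22, 2.57, 3.14, 3.14, 3.14].

INTERFACE

Orientations are given as [roll, pitch, yaw] about the fixed x, y, z axes, in that order (R = Rz(yaw) Ry(pitch) Rx(roll)).
In Python, from cell import monitor, imaging, job, find_in, trace gives the robot as it stands. The module is installed in compiled form; this text tells all that it offers.
- The arm moves only by the tool arm_command, never from a script. Its argument "steps" is a list of rows, each a list of 5 numbers: the opening, from 0 (shut) to 1 (fully open), then the shift along the tool's x, y, z in mm, then the turn about the tool's z in degrees. In form: [[gripper, dx, dy, dz, turn], ...]. A call has 1 to 20 rows; each row is the pose to reach, as a shift and turn from the pose commanded when the call began, along the tool's axes at that moment; what a row does not reach only later rows make up. A row lasts 1/8 s, in which the tool goes at most 62.5 mm and 10.7 degrees, less where a joint would pass 70% of its speed; a pose out of reach is approached as far as the arm can. A call with a gripper value outside its range is refused whole. The fingers move at their own pace and stop on an object; "force" is the grip in N (left out, the last holds). Time passes only in rows, so rows that repeat a pose let the fingers close. It gives the time, the measured TCP pose, the force, the opening and the grip force at its end, in the units of the state.
- monitor.read_state(): the state, without advancing time (a new reading comes with each control period).
- imaging.camera(name): name is "side" or "top"; returns a dict with "img" (420x560x3 uint8, red, green, blue), "mtx" (3x3 intrinsics, pixels), "view" (4x4, takes a point from world to camera coordinates). Camera axes: x right, y down, z forward; pixel columns grow to the right and rows downward; lengths in mm; the calibration is good to about 2 mm. A picture is of the moment at which its call begins. There is no depth.
- job.sign_off(): hands the job in; it is judged then, once.
Trained networks look in a picture, given as the dict that the camera call returned (one of the last four; its "shot" number tells which), for a name from the list of things; names that differ only in an ending like _2 or _b are one class to them, and where a whole thing is asked for, a point or a joint stands for the part that bears it (a point fixed in the world has none). Each returns a list of dicts, best first, with "p" (0 to 1); they miss things now and then, are a little off and sometimes report something else, mostly with a low value. They report only what shows in the picture. A call takes as long as a camera call. They do not tell look-alikes from the thing itself.
- find_in(picture, target): "rect" ([centre column, centre row, width, height] in pixels, round what is visible of it).
- trace(picture, target): "region" (420x560 bool, what is visible of it) and "rect" ([centre column, centre row, width, height] in pixels, round what is visible of it).
The state is a dict: "clock": time; "joints": joint angles; "qd": joint speeds; "effort": joint torques, N m; "eef_pos": TCP position; "eef_rot": TCP orientation; "wrist_force": force on the tool from outside, world axes, zero at the start; "moment": the same for the moment, N m; "finger_gap": finger opening in mm; "finger_force": force on a finger pad.
Only numpy, scipy, OpenCV 4.12 (cv2) and the standard library are available. Lean on these libraries where they do the work, as an engineer would, in place of code of your own. Each camera call takes 0.05 s, during which the arm holds its last target. There are 200 camera calls.

TASK

One of the two pan lids on the stone check plate is twisted: find it with the fingers by pushing down the corner opposite the green tab, which makes the twisted lid rock over while the true one stays still. After it has rocked, carry the twisted lid by its handle to the red sloping reject rack, lay it flat on the slope before letting go (do not drop it), and leave it there. Keep the true lid lying flat on the stone plate and do not shift or knock over the bottle, the jar or the straightedge.

Things in the scene. Friction and masses are not known exactly. Their poses are not given: they have to be found in the camera images.
- lid_1: one of two steel pan lids that look alike, one twisted, one true, either on either side of the plate. Panel 120 (x) by 150 mm (y), its upper face 15 mm above the underside; about 0.4 kg. Origin: centre of the underside, z up. Black bridge handle along y over the middle: bar 84 mm long, 16 mm wide, 34 to 52 mm above the underside. Green tab 30 by 30 by 6 mm on top of the +x +y corner
- lid_2: the other of the two lids, same sizes, axes, handle and tab as lid_1. Grip either lid from above across the width of its handle bar (fingers closing along the lid's x); 19 mm are free between panel and bar
- lid_1_tab (a point): underside of lid_1's corner below the green tab, 5 mm in from both edges (lid frame +55, +70 mm). The tab's weight keeps this corner down on the plate; on the twisted lid it stands about 10 mm up while the opposite corner is pushed down, and falls back when let go; on the true lid it stays down
- lid_1_far (a point): underside of lid_1's corner opposite the tab, 5 mm in from both edges (lid frame -55, -70 mm). On the twisted lid it stands about 10 mm off the plate (lid tilted some 0.06 rad) and goes down to it under a push of 1 to 2 N; push on the bare panel about 15 mm in from both edges. On the true lid it lies on the plate
- lid_2_tab (a point): underside of lid_2's corner below the green tab, 5 mm in from both edges (lid frame +55, +70 mm). The tab's weight keeps this corner down on the plate; on the twisted lid it stands about 10 mm up while the opposite corner is pushed down, and falls back when let go; on the true lid it stays down
- lid_2_far (a point): underside of lid_2's corner opposite the tab, 5 mm in from both edges (lid frame -55, -70 mm). On the twisted lid it stands about 10 mm off the plate (lid tilted some 0.06 rad) and goes down to it under a push of 1 to 2 N; push on the bare panel about 15 mm in from both edges. On the true lid it lies on the plate
- plate_top (a point): centre of the upper face of the dark grey granite check plate, 300 mm (x) by 460 mm (y), its face 40 mm above the table, fixed; z up. The lids lie on it side by side along its y, a steel straightedge 25 by 200 by 8 mm lies along its edge away from the robot
- rack_face: sloping face of the fixed red reject rack, 190 mm up the slope by 216 mm wide; origin: centre of its upper surface, 85 mm above the table. x points up the slope, away from the robot, y across it, z square out of the face. The face slopes 30 degrees from level. A lip 18 mm high, 8 mm thick closes its lower (-x) edge, side rims 12 mm high and 6 mm thick its sides (204 mm clear between them); the upper edge is open
- spray_bottle: bystander: white bottle with green cap, 70 mm across, 190 mm tall; origin at the centre of its underside
- straightedge: bystander: steel straightedge 25 by 200 by 8 mm lying on the stone plate; origin at the centre of its underside
- spawn_jar: bystander: amber glass jar, 80 mm across, 120 mm tall; origin at the centre of its underside
Mind the look-alikes: they are no part of the job. Leave any purple or turquoise look-alike of the lid_2 alone.

How it is judged (in metres and radians):
On the way, in this order (a step that is already met when the one before it is completed fails the run):
1. the twisted lid is rocked over on the stone plate by the fingers: the corner opposite the tab is down (within 3 mm), the tab corner more than 6 mm up, the lid still resting on the plate (z of lid_1_far in the frame of plate_top below 0.003 m and z of lid_1_tab in the frame of plate_top above 0.006 m and z of lid_1 in the frame of plate_top below 0.005 m and contact force between the fingers and lid_1 above 0.3 N), for 0.1 s.
2. the twisted lid, still held, is laid on the rack's face: within 15 mm of it and within 0.2 rad of its slope (x of lid_1 in the frame of rack_face between -0.045 and 0.045 m and y of lid_1 in the frame of rack_face between -0.04 and 0.04 m and z of lid_1 in the frame of rack_face below 0.015 m and angle between the z axis of lid_1 and the z axis of rack_face, either way round below 0.2 rad and contact force between the fingers and lid_1 above 1 N), for 0.1 s.
At the end, for the whole second after the job is handed in: The twisted lid (lid_1) lies at rest on the rack's sloping face, handle up, flat on it (within 0.12 rad), its centre within 45 mm up or down the slope and 40 mm across of the face's centre, let go; the true lid (lid_2) lies flat and at rest on the stone plate (x of lid_1 in the frame of rack_face between -0.045 and 0.045 m and y of lid_1 in the frame of rack_face between -0.04 and 0.04 m and z of lid_1 in the frame of rack_face between -0.005 and 0.012 m and angle between the z axis of lid_1 and the z axis of rack_face, either way round below 0.12 rad and angle between lid_1's own z axis and vertical below 0.8 rad and linear speed of each of lid_1, lid_2 below 0.02 m/s and z of lid_2 in the frame of plate_top between -0.004 and 0.005 m and angle between lid_2's own z axis and vertical below 0.05 rad); the robot touches nothing.
It fails at once if a bystander is shifted by more than 40 mm (distance of any of spray_bottle, straightedge, spawn_jar from where it was at the start of the episode above 0.04 m).
It fails at once if a bystander is knocked over (angle between any of spray_bottle, straightedge, spawn_jar's own z axis and vertical above 0.5 rad).
It also fails if it takes over 61 s, if anything falls off the work surface, if the arm or the gripper's body presses on something with over 40 N, if the wrist force passes 120 N, or if a joint passes its speed limit or range.

## Working session

There is one attempt and no reset: what is moved stays moved. The work goes in short steps, Python scripts to look and compute and a tool call to move; the robot and the scene stay as the last step left them, time stands still between calls to the robot, and variables do not carry over. Pictures are saved under pics/ and viewed, at most 10 in all, crops included, and the job is handed in when it is done.

Besides the shell and the picture viewer there is one more tool, called after ">>>" by a JSON object that holds its "name" and its "arguments". arm_command: Moves the arm, as the interface text tells. Its arguments: {"type":"object","properties":{"steps":{"type":"array","items":{"type":"array","items":{"type":"number"}}},"force":{"type":"number"}},"required":["steps"]}

```bash
mkdir -p pics; cat > h.py <<'E'
from cell import monitor, imaging, job, find_in, trace
import numpy as np, cv2
def save(p,n): cv2.imwrite('pics/'+n+'.png',cv2.cvtColor(p['img'],cv2.COLOR_RGB2BGR))
def back(p,uv,z):
    "pixel -> world point at height z"
    R,t=p['view'][:3,:3],p['view'][:3,3]; d=R.T@np.linalg.solve(p['mtx'],[uv[0],uv[1],1]); c=-R.T@t
    return c+d*(z-c[2])/d[2]
def proj(p,X):
    c=p['view'][:3,:3]@np.array(X,float)+p['view'][:3,3]; q=p['mtx']@c; return q[:2]/q[2]
E
python3 - <<'E'
from h import *
np.set_printoptions(precision=1,suppress=True)
for n in('top','side'):
    p=imaging.camera(n); save(p,n+'0')
    print(n,'cam',-p['view'][:3,:3].T@p['view'][:3,3])
    for t in('lid_1','rack_face','plate_top','spray_bottle','spawn_jar','straightedge'):
        try:
            for r in find_in(p,t)[:4]: print(t,round(r['p'],2),np.array(r['rect']),back(p,r['rect'][:2],60)[:2])
        except Exception as e: print(t,e)
s=monitor.read_state(); print(s['clock'],s['eef_pos'],s['eef_rot'],s['wrist_force'])
E
```

```text
top cam [ 232.    11.2 2046.9]
lid_1 0.72 [186.2 263.4  32.7  38.4] [186.  339.6]
lid_1 0.65 [351.9 180.6  44.9  31. ] [ 513.8 -302.3]
lid_1 0.64 [231.5 230.4  35.4  40.6] [314.7 166.9]
lid_1 0.61 [298.  181.3  41.6  33.2] [509.2 -90.8]
rack_face 0.81 [199.  171.2  58.6  51.9] [545.9 298.2]
plate_top 0.77 [325.6 183.4 118.   81.7] [ 501.9 -199.1]
spray_bottle 0.96 [131.8 174.6  24.8  23.2] [530.2 561.5]
spray_bottle 0.4 [200.2 169.1  64.9  54.1] [554.3 293.7]
spawn_jar 0.61 [414.8 169.4  26.6  23.3] [ 560.4 -550.2]
straightedge 0.7 [132.3 176.2  23.1  21.3] [523.9 559.3]
straightedge 0.54 [314.1 147.7  51.2   8.2] [ 643.6 -153.9]
side cam [-639.5 1052.  1111.9]
lid_1 0.93 [270.8 259.6  51.8  39.3] [267.2 211. ]
lid_1 0.81 [285.2 197.6  44.8  33.3] [487.7 -76.5]
lid_1 0.78 [257.9 308.6  59.1  47.5] [139.1 385.2]
lid_1 0.7 [305.5 175.2  17.   14.1] [ 544.8 -250.8]
rack_face 0.86 [192.3 230.7  80.2  67.9] [570.8 294.7]
plate_top 0.76 [302.3 197.8 133.6  82.4] [ 440.5 -120.7]
spray_bottle 0.77 [132.2 268.1  31.3  61.7] [548.1 544.1]
spray_bottle 0.57 [302.1 197.1 135.5  79.9] [ 444.3 -123.6]
straightedge 0.77 [275.4 179.9  30.1  19. ] [ 606.  -140.2]
0.7 [ 149.8 -529.2  224.4] [-3.1  0.   0.3] [ 0.8 -0.2  0.6]
```

View pics/top0.png

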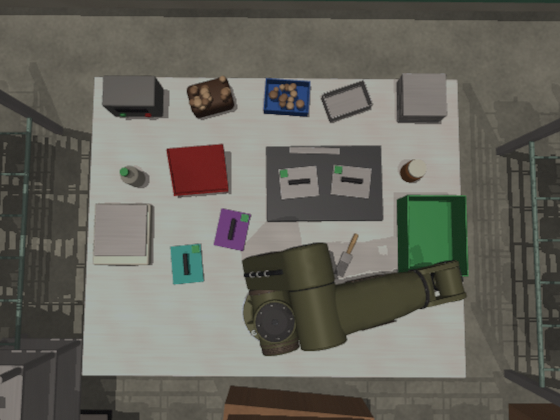

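View pics/side0.png

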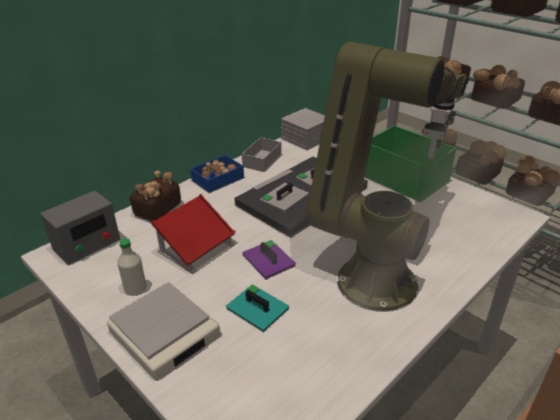

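The top view shows the two real lids on the dark plate at (299,182) and (351,181), with their tabs at the upper left (+x +y). The red rack is at (198,170), and the purple and turquoise look-alikes are at (232,230) and (187,264). Next I fit poses by matching projected boxes to the network regions.

```bash
cat >> h.py <<'E'
from scipy.optimize import minimize
from itertools import product
S=6
def Rz(a): c,s=np.cos(a),np.sin(a); return np.array([[c,-s,0],[s,c,0],[0,0,1]])
def Ry(a): c,s=np.cos(a),np.sin(a); return np.array([[c,0,s],[0,1,0],[-s,0,c]])
def box(h,z0,z1): return np.array(list(product([-h[0],h[0]],[-h[1],h[1]],[z0,z1])),float)
LID=box((60,75),0,15)@np.eye(3)
RACK=np.array([p for p in box((95,108),0,12)])@Ry(-np.pi/6).T
def fit(views,pts,z,x0):
    "views: (picture, region); pose x,y,yaw of convex body at height z by best overlap"
    big=[cv2.resize(m.astype(np.uint8),None,fx=S,fy=S,interpolation=cv2.INTER_LINEAR_EXACT) for _,m in views]
    def cost(v):
        P=pts@Rz(v[2]/100).T+[v[0],v[1],z]; c=0
        for (p,_),b in zip(views,big):
            q=np.array([proj(p,X) for X in P]); hull=cv2.convexHull(((q+.5)*S).astype(np.float32)).round().astype(np.int32)
            m=np.zeros_like(b); cv2.fillConvexPoly(m,hull,1); c+=1-(m&b).sum()/(m|b).sum()
        return c
    r=minimize(cost,[x0[0],x0[1],x0[2]*100],method='Nelder-Mead',options=dict(initial_simplex=np.array([x0[0],x0[1],x0[2]*100])+np.array([[0,0,0],[15,0,0],[0,15,0],[0,0,8]])))
    return r.x/[1,1,100],r.fun/len(views)
def near(p,t,uv):
    L=[r for r in trace(p,t) if np.hypot(*(np.array(r['rect'][:2])-uv))<25]
    return L[0]['region'] if L else None
E
python3 - <<'E'
from h import *
np.set_printoptions(precision=2,suppress=True)
T=imaging.camera('top');D=imaging.camera('side')
for n,b,z,uv,us,x0 in(('lid_1',LID,40,(299,182),(285,198),(505,-90,0)),('lid_1',LID,40,(351,181),None,(505,-302,-.05)),('rack_face',RACK,85,(199,171),(192,231),(545,295,0))):
    V=[(T,near(T,n,uv))]+([(D,near(D,n,us))] if us else [])
    for v in V+[None]:
        w=[v] if v else V
        if all(a[1] is not None for a in w): print(n,fit(w,b,z,x0))
g=T['img'].astype(int); m=((g[...,1]>g[...,0]+40)&(g[...,1]>g[...,2]+30)).astype(np.uint8)
n,_,st,c=cv2.connectedComponentsWithStats(m)
for i in range(1,n):
    if 3<st[i,4]<200: print('tab',c[i],st[i,4],back(T,c[i],61)[:2])
print(monitor.read_state()['eef_rot'])
im=cv2.resize(T['img'][130:240,150:400],None,fx=3,fy=3,interpolation=cv2.INTER_CUBIC);save({'img':im},'crop1')
E
```

```text
lid_1 (array([509.74, -93.88,   0.11]), np.float64(0.04959649907065389))
lid_1 (array([510.64, -90.45,   0.06]), np.float64(0.08797692843173))
lid_1 (array([509.85, -93.09,   0.1 ]), np.float64(0.07051232276938274))
lid_1 (array([ 514.26, -301.06,   -0.1 ]), np.float64(0.047827810554298855))
lid_1 (array([ 514.26, -301.06,   -0.1 ]), np.float64(0.047827810554298855))
rack_face (array([550.5 , 298.15,   0.1 ]), np.float64(0.023791586920226426))
rack_face (array([546.54, 306.62,   0.09]), np.float64(0.029969818231144862))
rack_face (array([549.41, 300.53,   0.1 ]), np.float64(0.052465954423309535))
tab [122.29 114.43] 7 [770.8  607.35]
tab [337.84 169.29] 45 [ 558.07 -247.21]
tab [123.5 171.5] 52 [542.06 594.15]
tab [283.4  173.04] 45 [541.32 -33.29]
tab [432.73 195.77] 71 [ 456.47 -618.18]
tab [465.38 216.53] 34 [ 376.13 -743.75]
tab [244.3  217.57] 44 [364.93 117.84]
tab [466.3  249.67] 30 [ 247.51 -743.6 ]
tab [195.2  248.83] 54 [242.23 306.01]
tab [465.89 273.89] 9 [ 154.49 -739.32]
[-3.14 -0.    0.28]
```

View pics/crop1.png

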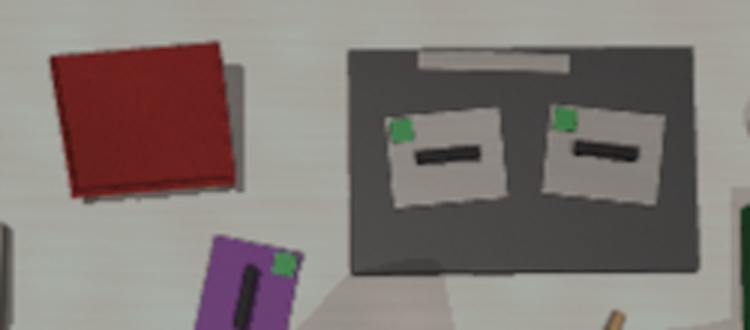

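```bash
cat >> h.py <<'E'
def to(x,y,z,yaw):
    "shift in present tool axes (mm) and turn (deg) to reach the world pose, tool down"
    s=monitor.read_state(); a=s['eef_rot'][2]; d=np.array([x,y,z])-s['eef_pos']
    c,k=np.cos(a),np.sin(a); w=(yaw-a+np.pi)%(2*np.pi)-np.pi
    print('dx dy dz turn',np.round([c*d[0]+k*d[1],k*d[0]-c*d[1],-d[2],-np.degrees(w)],1))
E
python3 -c "
from h import *
to(460,-357.5,110,1.471); print(monitor.read_state()['eef_rot'],monitor.read_state()['clock'])"
```

```text
dx dy dz turn [345.2 -80.7 114.4 -68.5]
[-3.14155834e+00 -5.76112803e-05  2.75783084e-01] 1.05
```

>>> {"name": "arm_command", "arguments": {"steps": [[0,345,-81,20,-68.5],[0,345,-81,20,-68.5],[0,345,-81,20,-68.5],[0,345,-81,20,-68.5],[0,345,-81,20,-68.5],[0,345,-81,20,-68.5],[0,345,-81,20,-68.5],[0,345,-81,20,-68.5],[0,345,-81,60,-68.5],[0,345,-81,114,-68.5],[0,345,-81,114,-68.5],[0,345,-81,114,-68.5]]}}

```text
clock: 2.55
eef_pos: [460.1, -358.1, 112.6]
eef_rot: [3.14, 0.001, 1.47]
wrist_force: [0.1, -0.3, 0.3]
finger_gap: 0.4
finger_force: 0.0
```

```bash
python3 -c "
from h import *
s=monitor.read_state();print(s); to(460,-357.5,78,1.471)"
```

```text
{'clock': 2.55, 'joints': array([-7.24220709e-01,  4.82735055e-01,  1.54116082e+00,  1.33953097e-05,
        1.11541587e+00, -6.23444644e-01]), 'qd': array([ 0.00323813, -0.018059  , -0.00966261, -0.00051191, -0.00679959,
       -0.0040767 ]), 'effort': array([-7.74515723e-02, -5.71854079e+01, -3.01144516e+01,  4.19768435e-02,
        2.11130240e-02,  2.37631146e-02]), 'eef_pos': array([ 460.12606157, -358.14241521,  112.62366335]), 'eef_rot': array([3.13973381e+00, 1.32189959e-03, 1.47001316e+00]), 'wrist_force': array([ 0.05515742, -0.28244186,  0.323248  ]), 'moment': array([-0.01810272, -0.06741403, -0.01599942]), 'finger_force': 0.0, 'finger_gap': 0.36228400530584765}
dx dy dz turn [ 0.6 -0.2 34.6 -0.1]
```

>>> {"name": "arm_command", "arguments": {"steps": [[0,0,0,20,0],[0,0,0,30,0],[0,0,0,30,0],[0,0,0,30,0]]}}

```text
clock: 3.05
eef_pos: [460.0, -357.7, 81.6]
eef_rot: [3.14, 0.001, 1.471]
wrist_force: [-0.3, 0.0, 1.2]
finger_gap: 0.3
finger_force: 0.0
```

>>> {"name": "arm_command", "arguments": {"steps": [[0,0,0,2,0],[0,0,0,4,0],[0,0,0,4,0],[0,0,0,4,0]]}}

```text
clock: 3.55
eef_pos: [459.7, -357.3, 76.5]
eef_rot: [3.142, 0.0, 1.471]
wrist_force: [-0.0, -0.7, 0.1]
finger_gap: 0.3
finger_force: 0.2
```

>>> {"name": "arm_command", "arguments": {"steps": [[0,0,0,2,0],[0,0,0,3,0],[0,0,0,3,0],[0,0,0,3,0]]}}

```text
clock: 4.05
eef_pos: [459.7, -357.3, 73.5]
eef_rot: [-3.142, -0.0, 1.471]
wrist_force: [-1.4, -0.5, 0.5]
finger_gap: 0.4
finger_force: 0.5
```

```bash
python3 - <<'E'
from h import *
T=imaging.camera('top');D=imaging.camera('side')
s=monitor.read_state();print(s['eef_pos'],s['wrist_force'])
a=cv2.resize(D['img'][150:230,230:370],None,fx=5,fy=5,interpolation=cv2.INTER_CUBIC);save({'img':a},'crop2')
E
```

```text
[ 459.67474503 -357.33576842   73.52221073] [-0.65353625 -1.41397804  1.26332341]
```

View pics/crop2.png

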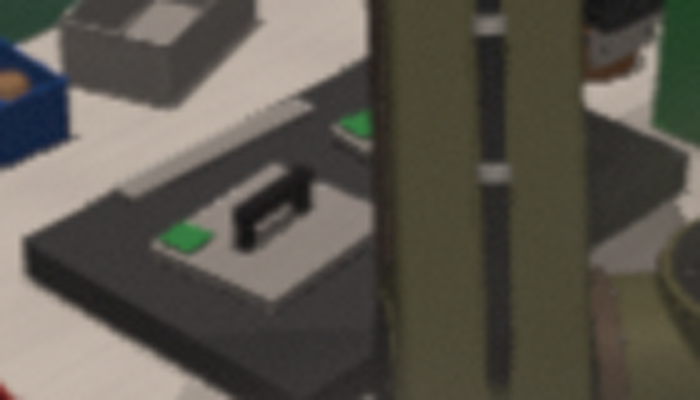

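The right lid's tab is visible in the side view at crop (357,124), to the left of the arm. I'll compare its pixel position with the first picture.

```bash
cat >> h.py <<'E'
def tabs(img,box):
    x0,y0,x1,y1=box; g=img[y0:y1,x0:x1].astype(int); w=np.clip(g[...,1]-np.maximum(g[...,0],g[...,2])-15,0,None)
    yy,xx=np.mgrid[y0:y1,x0:x1]; return np.round([(xx*w).sum()/w.sum(),(yy*w).sum()/w.sum(),w.sum()],2)
E
python3 - <<'E'
from h import *
A=cv2.imread('pics/side0.png')[...,::-1];B=cv2.imread('pics/top0.png')[...,::-1]
T=imaging.camera('top');D=imaging.camera('side')
for b in((294,165,304,182),(260,190,275,205)): print(tabs(A,b),tabs(D['img'],b))
for b in((330,160,346,178),(275,165,292,182)): print(tabs(B,b),tabs(T['img'],b))
E
```

```text
[301.18 175.14 798.  ] [301.13 174.28 678.  ]
[ 266.74  196.85 1369.  ] [ 266.73  196.84 1361.  ]
[ 337.83  169.36 1686.  ] [ 338.14  169.45 1695.  ]
[ 283.46  173.16 1726.  ] [ 283.45  173.15 1683.  ]
```

>>> {"name": "arm_command", "arguments": {"steps": [[0,0,0,1.5,0],[0,0,0,1.5,0],[0,0,0,1.5,0]]}}

```text
clock: 4.62
eef_pos: [459.7, -357.3, 71.9]
eef_rot: [3.142, -0.0, 1.471]
wrist_force: [-0.1, -1.3, 1.6]
finger_gap: 0.3
finger_force: 0.5
```

>>> {"name": "arm_command", "arguments": {"steps": [[0,0,0,1.5,0],[0,0,0,3,0],[0,0,0,3,0],[0,0,0,3,0]]}}

```text
clock: 5.12
eef_pos: [459.7, -357.5, 69.9]
eef_rot: [3.141, 0.0, 1.471]
wrist_force: [-3.7, 2.1, 12.9]
finger_gap: 0.2
finger_force: 6.4
```

```bash
python3 - <<'E'
from h import *
T=imaging.camera('top');D=imaging.camera('side')
for b in((294,165,304,182),(260,190,275,205)): print(tabs(D['img'],b))
for b in((330,160,346,178),(275,165,292,182)): print(tabs(T['img'],b))
s=monitor.read_state();print(s['eef_pos'],s['wrist_force'],s['clock'])
E
```

```text
[301.31 173.65 633.  ]
[ 266.73  196.85 1357.  ]
[ 338.39  169.5  1678.  ]
[ 283.46  173.15 1680.  ]
[ 459.74133348 -357.4491811    69.94151074] [-3.65723861  2.7728773  13.02500986] 5.225
```

The stiff stop came at about 13 N, and the right tab rose about 1.5 px in the side view while the left tab didn't move. So the right lid is the twisted one, and it has rocked. I'll lift off and move to its handle.

>>> {"name": "arm_command", "arguments": {"steps": [[0,0,0,-30,0],[0,0,0,-70,0],[1,0,0,-90,0],[1,0,0,-90,0]]}}

```text
clock: 5.72
eef_pos: [460.1, -357.6, 160.0]
eef_rot: [3.14, 0.001, 1.471]
wrist_force: [0.9, -0.3, -0.7]
finger_gap: 17.0
finger_force: 0.0
```

```bash
python3 - <<'E'
from h import *
np.set_printoptions(precision=2,suppress=True)
T=imaging.camera('top'); B=cv2.imread('pics/top0.png')[...,::-1]
print('tab',tabs(T['img'],(330,160,346,178)))
for x0 in(340,287):
    y0,y1,x1=174,188,x0+26
    g=B[y0:y1,x0:x1].sum(2).astype(float); w=np.clip(250-g,0,None); print(g.max(),g.min(),end=' ')
    yy,xx=np.mgrid[y0:y1,x0:x1]; u,v=(xx*w).sum()/w.sum(),(yy*w).sum()/w.sum()
    C=np.cov(np.c_[xx.ravel(),yy.ravel()].T,aweights=w.ravel()+1e-9); print('handle',u,v,back(T,(u,v),88)[:2],'slope',C[0,1]/C[0,0])
to(511,-302,150,1.471)
E
```

```text
tab [ 337.76  169.23 1673.  ]
393.0 76.0 handle 351.6279206465834 180.07692872887583 [ 511.88 -296.87] slope 0.11132895176664381
414.0 86.0 handle 298.911623600707 181.37488426900092 [505.08 -92.87] slope -0.08916702622217383
dx dy dz turn [60.  45.6  8.6  0. ]
```

>>> {"name": "arm_command", "arguments": {"steps": [[0.6,63,45,0,0],[0.6,63,45,0,0],[0.6,63,45,0,0],[0.6,63,45,20,0],[0.6,63,45,20,0]]}}

```text
clock: 6.4
eef_pos: [509.3, -299.7, 137.3]
eef_rot: [-3.139, -0.001, 1.47]
wrist_force: [-0.2, 0.3, -0.3]
finger_gap: 56.5
finger_force: 0.0
```

```bash
python3 - <<'E'
from h import *
to(511,-299,86,1.471); print(monitor.read_state()['finger_gap'],monitor.read_state()['eef_pos'])
E
```

```text
dx dy dz turn [ 0.8  1.6 51.3 -0. ]
56.54055548556227 [ 509.31758092 -299.67674621  137.33562051]
```

>>> {"name": "arm_command", "arguments": {"steps": [[0.6,1,1,40,0],[0.6,1,1,51,0],[0.6,1,1,51,0],[0,1,1,51,0],[0,1,1,51,0],[0,1,1,51,0],[0,1,1,51,0],[0,1,1,51,0]], "force": 20}}

```text
clock: 7.4
eef_pos: [512.2, -298.5, 88.4]
eef_rot: [3.14, 0.001, 1.471]
wrist_force: [1.9, -0.9, 1.9]
finger_gap: 16.0
finger_force: 20.0
```

>>> {"name": "arm_command", "arguments": {"steps": [[0,0,0,-30,0],[0,0,0,-60,0],[0,0,0,-100,0],[0,0,0,-140,0],[0,0,0,-180,0],[0,0,0,-180,0],[0,0,0,-180,0]]}}

```text
clock: 8.28
eef_pos: [511.3, -297.9, 265.7]
eef_rot: [-3.139, -0.002, 1.471]
wrist_force: [0.2, -0.5, -5.7]
finger_gap: 15.8
finger_force: 20.0
```

```bash
python3 - <<'E'
from h import *
s=monitor.read_state();print(s['wrist_force'],s['joints'])
for w in(0.1,np.pi+.1): to(549,301,260,w)
D=imaging.camera('side');save(D,'side3')
E
```

```text
[ 0.24854642 -0.4648089  -5.67289306] [-5.89394547e-01  3.69431286e-01  1.33339008e+00 -4.00734057e-05
  1.44207131e+00 -4.89926003e-01]
dx dy dz turn [599.6 -21.9   5.7  78.6]
dx dy dz turn [ 599.6  -21.9    5.7 -101.4]
```

View pics/side3.png

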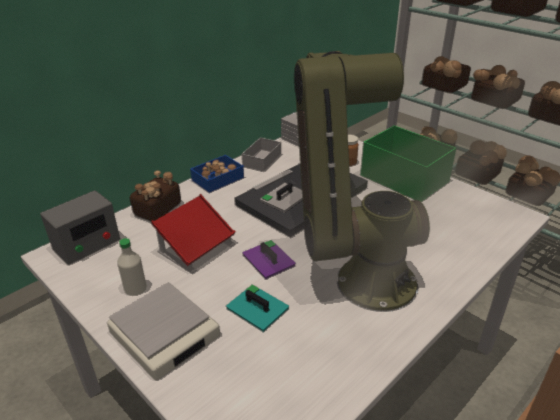

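>>> {"name": "arm_command", "arguments": {"steps": [[0,40,-2,0,5],[0,90,-4,0,10],[0,140,-6,0,18],[0,190,-9,0,26],[0,240,-11,0,34],[0,290,-14,0,42],[0,340,-16,0,50],[0,390,-18,0,58],[0,440,-20,0,66],[0,490,-23,0,72],[0,540,-25,0,78.5],[0,575,-27,0,78.5],[0,598,-28,0,78.5],[0,598,-28,0,78.5],[0,598,-28,0,78.5],[0,598,-28,0,78.5]]}}

```text
clock: 10.32
eef_pos: [543.4, 298.7, 267.7]
eef_rot: [3.141, 0.0, 0.1]
wrist_force: [0.4, -0.3, -4.9]
finger_gap: 16.0
finger_force: 20.0
```

```bash
python3 - <<'E'
from h import *
s=monitor.read_state();print(s['wrist_force'])
to(543,300,185,.1);to(543,300,168,.1);to(523,298.4,119.7,.1)
D=imaging.camera('side');a=cv2.resize(D['img'][120:300,120:320],None,fx=3,fy=3);save({'img':a},'side4')
E
```

```text
[ 0.41078487 -0.30237291 -4.9232254 ]
dx dy dz turn [-0.3 -1.3 82.7  0. ]
dx dy dz turn [-0.3 -1.3 99.7  0. ]
dx dy dz turn [-20.3  -1.7 148.    0. ]
```

View pics/side4.png

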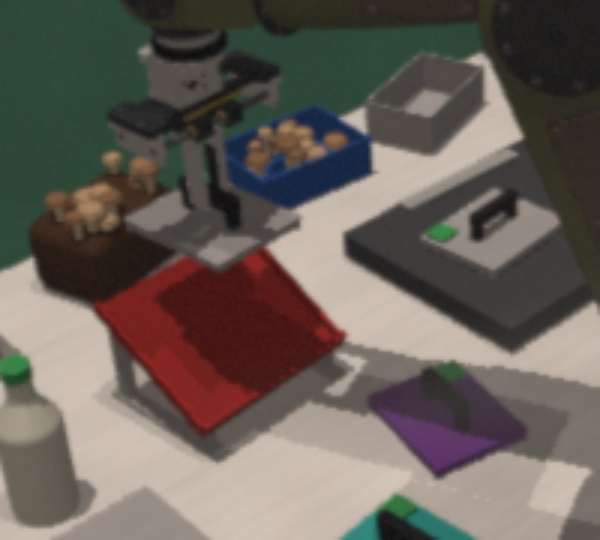

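The lid hangs level above the rack, with its handle running up the slope. I'll lower it until its uphill edge touches, then swing it down with less grip force.

>>> {"name": "arm_command", "arguments": {"steps": [[0,0,-1,40,0],[0,0,-1,80,0],[0,0,-1,90,0],[0,0,-1,98,0],[0,0,-1,98,0]], "force": 14}}

```text
clock: 11.0
eef_pos: [543.6, 300.8, 171.2]
eef_rot: [-3.141, -0.002, 0.101]
wrist_force: [-1.0, -0.2, -4.1]
finger_gap: 15.9
finger_force: 14.0
```

>>> {"name": "arm_command", "arguments": {"steps": [[0,-3,0,6,0],[0,-5,0,12,0],[0,-7,0,17,0],[0,-9,0,22,0],[0,-9,0,22,0],[0,-9,0,22,0]]}}

```text
clock: 11.75
eef_pos: [534.2, 299.7, 147.9]
eef_rot: [3.141, 0.0, 0.101]
wrist_force: [-1.3, -0.2, -2.9]
finger_gap: 15.5
finger_force: 14.0
```

```bash
python3 - <<'E'
from h import *
s=monitor.read_state();print(s['wrist_force'],s['moment'],s['finger_gap'])
to(523,298.4,119.7,.1)
D=imaging.camera('side');a=cv2.resize(D['img'][140:290,130:290],None,fx=4,fy=4)[:600];save({'img':a},'side5')
E
```

```text
[-1.2884448  -0.24127294 -2.88171588] [0.07024394 0.28422886 0.0557177 ] 15.543820299230523
dx dy dz turn [-11.2   0.2  28.2   0.1]
```

View pics/side5.png

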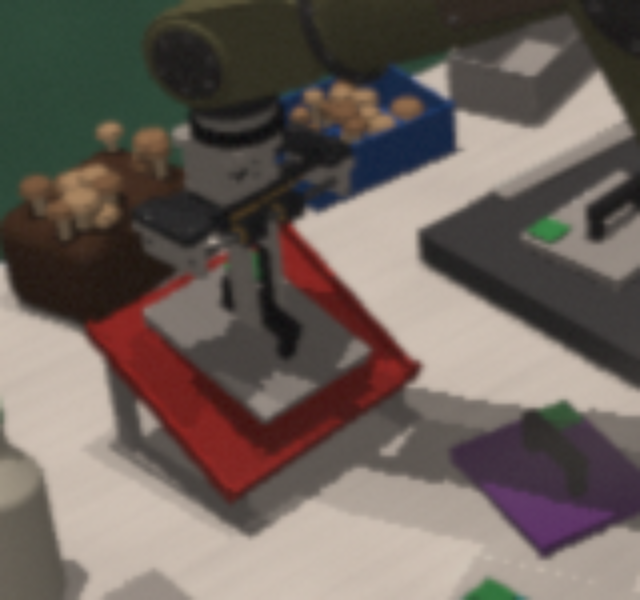

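The lid is pivoting about the pads as planned, so I'll keep going.

>>> {"name": "arm_command", "arguments": {"steps": [[0,-2,0,6,0],[0,-4,0,12,0],[0,-7,0,18,0],[0,-9,0,23,0],[0,-9,0,23,0],[0,-9,0,23,0]]}}

```text
clock: 12.55
eef_pos: [525.5, 299.2, 125.7]
eef_rot: [-3.141, -0.001, 0.101]
wrist_force: [-1.3, 2.5, 5.6]
finger_gap: 16.0
finger_force: 14.0
```

>>> {"name": "arm_command", "arguments": {"steps": [[0,-1,0,2,0],[0,-2,0,5,0],[0,-2,0,5,0],[0,-2,0,5,0]]}}

```text
clock: 13.05
eef_pos: [524.6, 299.6, 122.7]
eef_rot: [-3.139, -0.005, 0.102]
wrist_force: [-1.3, 3.5, 18.8]
finger_gap: 15.7
finger_force: 14.0
```

```bash
python3 - <<'E'
from h import *
s=monitor.read_state();print(s['wrist_force'],s['moment'],s['finger_gap'])
D=imaging.camera('side');a=cv2.resize(D['img'][140:290,130:290],None,fx=4,fy=4)[:600];save({'img':a},'side6')
E
```

```text
[-1.29885852  3.51454625 18.77222183] [ 0.47579463  0.1505698  -0.00213906] 15.746833604656098
```

View pics/side6.png

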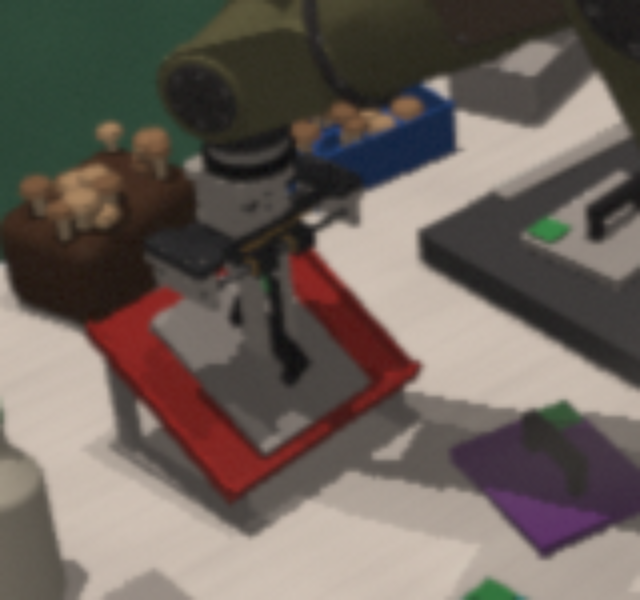

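The lid is seated flat on the slope, with 19 N of support force. I'll ease off, open and retreat.

>>> {"name": "arm_command", "arguments": {"steps": [[0,0,0,-2,0],[0,0,0,-3,0],[0.4,0,0,-3,0],[0.4,0,0,-3,0],[0.4,0,0,-3,0],[0.4,0,0,-3,0],[0.4,0,0,-20,0],[0.4,0,0,-60,0],[0.4,0,0,-110,0],[0.4,0,0,-150,0],[0.4,-60,0,-150,0],[0.4,-120,0,-150,0],[0.4,-180,0,-150,0],[0.4,-180,0,-150,0]]}}

```text
clock: 14.85
eef_pos: [341.8, 280.2, 271.8]
eef_rot: [-3.14, -0.002, 0.103]
wrist_force: [0.7, -0.6, 1.1]
finger_gap: 37.6
finger_force: 0.0
```

```bash
python3 - <<'E'
from h import *
np.set_printoptions(precision=3,suppress=True)
T=imaging.camera('top');D=imaging.camera('side')
L=box((75,60),0,15)@Ry(-np.pi/6).T
V=[(p,r['region']) for p,uv in((T,(199,171)),(D,(195,225))) for r in [q for q in trace(p,'lid_1') if np.hypot(*(np.array(q['rect'][:2])-uv))<30][:1]]
print(len(V),fit(V,L,85,(545,300,.1)) if V else '')
a=cv2.resize(D['img'][140:290,130:330],None,fx=4,fy=4);save({'img':a},'side7')
E
```

```text
2 (array([541.449, 300.656,   0.106]), np.float64(0.08410405259022385))
```

View pics/side7.png

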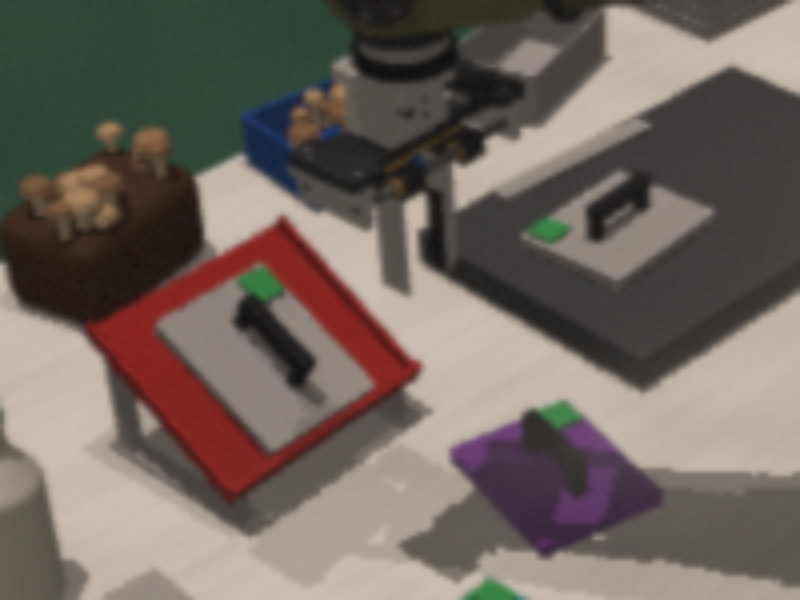

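The twisted lid lies flat on the slope, about 8 mm below the face's centre, with its tab uphill. The true lid is still on the plate and the gripper is clear of everything.

```bash
python3 -c "
from h import *
print(job.sign_off())"
```

```text
the job is handed in; nothing more can be done
None
```

I handed the job in (no verdict came back): the twisted lid was the right-hand one; it rocked under the push and now lies flat and released on the reject rack, about 8 mm below the face's centre, the true lid was left on the plate, and I saw no bystander move.

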